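# Grease the gate hinge held in the vice

## Task

Grease the gate hinge that is held in the vice: pick up the red brush, dip its bristles right down to the floor of the open tin, where the last of the grease is, and then dab them on the top of the hinge pin. Lay the brush down with its bristles in the tin's upturned lid, and at some time after the dab swing the hinge strap right across to the other side until it lies along the vice jaws, to work the grease in. Be gentle with the brush on tin, lid and hinge, don't shove or tip the tin, and leave the other tools and the tub where they are.

Things in the scene. Friction and masses are not known exactly. Their poses are not given: they have to be found in the camera images.
- brush: Loose flat brush, 220 mm, 60 g, flat on the bench, bristles to the robot's right. Origin on its underside below the grip, near the centre of mass; +x to the bristles, z up, y across. Along x: red handle end -110 mm, handle 18 wide 13 thick -88 to 7, shoulder 26 wide to 31, brass ferrule 30 wide 16 thick to 67, stiff brown bristles 28 wide 13 thick to 110. Centre line 8 mm above the underside.
- brush_tip (a point): Middle of the end of the brush's bristles, on its centre line (8 mm above the underside of the brush); axes as the brush.
- tin: Loose open round tin, green outside, bright inside, about 300 g: 110 mm outer diameter, 44 mm high, wall 3 mm, floor 4 mm thick. The grease is only a thin film on its floor; nothing is modelled inside. Origin at the centre of its underside, z up. Tin and lid stand in front of the robot to the right, in either order.
- tin_lid: The tin's loose lid, upside down on the bench like a shallow dish, green rim, bright inside, about 90 g: 116 mm outer diameter, rim 12 mm high, wall 3 mm, floor 3 mm thick. Origin at the centre of its underside, z up.
- vice: Blue bench vice, fixed; jaws 100 mm wide, tops 99 mm high. Origin on the bench under the hinge pin's axis; +x to the moving jaw and screw (away from the robot), +y along the jaws (robot's left), z up. Anvil 88 mm high from x = -75 mm. In the jaws stands a galvanised gate-hinge plate (x = 32 to 38 mm, 45 mm wide, top 165 mm high); its upright 16 mm pin is on the robot's side of it.
- pin_top (a point): Centre of the top face of the upright hinge pin, 175 mm above the bench; it stands 10 mm proud of the strap's eye (28 mm outer diameter) round it.
- strap (a joint): Angle of the galvanised hinge strap about the pin, rad: 0 = along the jaws to the left (vice +y), 1.57 = out towards the robot (vice -x), 3.14 = along the jaws to the right; stops at -0.1 and 3.25. Starts at the left. Stiff (0.25 N m), stays where it is left.
- strap_end (a point): Rounded free end of the hinge strap, mid height, 240 mm from the pin axis. The strap is a flat bar on edge, 5 mm thick, 125 to 165 mm above the bench; the face to push on (to make the angle grow) runs 14 mm behind the radial line from the pin axis, the other face 9 mm behind it.
- pliers: Bystander: fencing pliers with red grips, about 200 mm long, lying flat beyond the brush; origin near the joint of the pliers, on the underside.
- screwdriver: Bystander: flat-head screwdriver with an orange grip, 215 mm long, lying on the right; origin under the start of the blade's shaft.
- level: Bystander: aluminium spirit level, 400 x 50 x 24 mm, lying flat on the left; origin at the centre of its underside.
- tub: Bystander: closed grey plastic storage tub, 196 x 266 x 119 mm, left of the vice; origin at the centre of its underside.
Things that resemble listed ones, but are neither listed nor needed, are in the scene too. Of the things that look like the tin, take the one that is farthest to the robot's right at the start.

How it is judged:
On the way, in this order (a step that is already met when the one before it is completed fails the run):
1. the bristle ends are dipped to the floor of the tin (middle of the bristle end less than 20 mm above the tin's underside, within 50 mm of the tin's axis, brush held) for 0.2 s (z of brush_tip in the frame of tin below 0.02 m and horizontal distance between brush_tip and tin below 0.05 m and contact force between the fingers and brush above 1 N), for 0.2 s.
2. the bristle ends touch the hinge at the top of the pin (within 22 mm of the centre of the pin's top) for 0.2 s (distance between brush_tip and pin_top below 0.022 m and contact force between brush and vice above 0.2 N), for 0.2 s.
3. the strap is swung across to the right, within 25 degrees of the line of the jaws (angle over 2.70 rad) (value of joint strap above 2.7 rad), for 0.2 s.
At the end, for the whole second after the job is handed in: Strap at rest on the right, within 25 degrees of the jaws' line; brush at rest, level within 20 degrees, middle of its bristle end within 52 mm of the lid's centre and under 45 mm above the bench; tin and lid standing level (value of joint strap above 2.7 rad and velocity of joint strap below 0.1 rad/s and horizontal distance between brush_tip and tin_lid below 0.052 m and height (world z) of brush_tip below 0.045 m and angle between brush's own x axis and vertical between 1.22 and 1.92 rad and linear speed of brush below 0.03 m/s and angle between each of tin, tin_lid's own z axis and vertical below 0.1 rad); the robot touches nothing.
It fails at once if the tin is tipped more than 20 degrees or shoved more than 40 mm (angle between tin's own z axis and vertical above 0.35 rad or distance of tin from where it was at the start of the episode above 0.04 m).
It fails at once if the brush is rammed or dropped hard (over 25 N) on the tin, the lid or the hinge and vice (contact force between brush and tin above 25 N or contact force between brush and tin_lid above 25 N or contact force between brush and vice above 25 N).
It fails at once if the pliers, screwdriver, level or tub is moved more than 30 mm (distance of any of pliers, screwdriver, level, tub from where it was at the start of the episode above 0.03 m).
It also fails if it takes over 72 s, if anything falls off the work surface, if the arm or the gripper's body presses on something with over 40 N, if the wrist force passes 120 N, or if a joint passes its speed limit or range.

## Robot

A 6-joint arm with a two-finger parallel gripper is mounted at the origin on the work surface. World frame = base frame: x ahead of the robot, y to its left, z up, the work surface at z = 0. Lengths are in m, angles in rad, forces in N, time in s.
With the tool pointing down it reaches from about 0.3 to 0.75 m from the base axis. Payload 8.5 kg.
Tool frame: the origin (TCP) lies at the very end of the fingers, on their centre line; the grasp point (between the pads) lies 19 mm behind it; z points along the fingers, y is the line along which they close (so a half turn about z gives the same grasp; the last joint's range is limited). The gripper opens to 88 mm and grips with 3 to 60 N. Pads are 18 mm wide; open, the fingers measure 123 mm over their backs; the gripper's body (75 mm by 187 mm) begins 45 mm behind the grasp point.
Start: joints at [-1.422, 0.381, 1.297, -0, 1.464, -0.215], TCP at [0.196, -0.514, 0.239] pointing down, gripper open.
Joint ranges: [-3.11, 3.11], [-0.89, 2.33], [0.22, 2.48], [-1.42, 4.56], [0.17, 2.85], [-2.88, 2.88]. Speed limits (rad/s): [2.39, 2.39, 3.14, 3.14, 3.14, 3.14].

## Interface

Orientations are given as a unit quaternion [w, x, y, z].
In Python, from workcell import env gives the robot as it stands.
- The arm moves only by the tool arm_command, never from a script. Its argument "commands" is a list of rows, each an object with "dp": the shift along the tool's x, y, z normalised to -1 to 1, where 1 is 30 cm, a list of three; "angular": the turn, a rotation vector about the tool's x, y, z normalised to -1 to 1, where 1 is pi rad, a list of three; "claw": the opening, from 0 (shut) to 1 (fully open). A call has exactly 8 rows; each row is the pose to reach, as a shift and turn from the pose commanded when the call began, along the tool's axes at that moment, turning the shorter way round; what a row does not reach only later rows make up. A row lasts 1/8 s, in which the tool goes at most 62.5 mm and 10.7 degrees, less where a joint would pass 70% of its speed; a pose out of reach is approached as far as the arm can. A call with a number of a shift or a turn outside -1 to 1 is refused whole. A call with a gripper value outside its range is refused whole. The fingers move at their own pace and stop on an object; "force" is the grip in N (left out, the last holds). Time passes only in rows, so rows that repeat a pose let the fingers close, or fill a call up. It gives the time, the measured TCP pose, the force, the opening and the grip force at its end, in the units of the state.
- env.get_state(): the state, without advancing time (a new reading comes with each control period).
- env.camera(name): name is "scene" or "top" or "wrist"; returns the picture (384x512x3 uint8, red, green, blue); there is no depth.
- env.get_calibration(name): a dict with "camera_matrix" (3x3 intrinsics, pixels), "extrinsics" (4x4, takes a point from camera to world coordinates); the wrist camera has in their place "mount" (4x4, takes a point from camera to tool coordinates, whose origin is the TCP and whose axes are the flange's). Camera axes: x right, y up, looking along -z (the intrinsics and any distortion apply to the point x, -y, -z); pixel columns grow to the right and rows downward; lengths in m; the calibration is good to about 2 mm. The wrist camera is an equidistant fisheye: a pixel r from the principal point sees the ray r / f radians off the axis. A picture is of the moment at which its call begins: read the wrist's pose just before it. get_calibration takes no time and is no camera call.
- env.job_done(): hands the job in; it is judged then, once.
The state is a dict: "time": time; "joints": joint angles; "dq": joint speeds; "tau": joint torques, N m; "tool_pos": TCP position; "ee_rot": TCP orientation; "contact_force": force on the tool from outside, world axes, zero at the start; "moment": the same for the moment, N m; "finger_gap": finger opening in m; "grasp_force": force on a finger pad.
Only numpy, scipy, OpenCV 4.12 (cv2) and the standard library are available. Lean on these libraries where they do the work, as an engineer would, in place of code of your own. Each camera call takes 0.05 s, during which the arm holds its last target. There are 200 camera calls.

## Working session

There is one attempt and no reset: what is moved stays moved. The work goes in short steps, Python scripts to look and compute and a tool call to move; the robot and the scene stay as the last step left them, time stands still between calls to the robot, and variables do not carry over. Pictures are saved under pics/ and viewed, at most 10 in all, crops included, and the job is handed in when it is done.

Besides the shell and the picture viewer there is one more tool, called after ">>>" as a command line: name --argument value ..., lists and objects as JSON in quotes. arm_command: Moves the arm, as the interface text tells. Scaled input: -1 to 1 covers 30 cm each way for a shift and pi rad each way for a turn. Its arguments: {"type":"object","properties":{"commands":{"type":"array","items":{"type":"object","properties":{"dp":{"type":"array","items":{"type":"number"}},"angular":{"type":"array","items":{"type":"number"}},"claw":{"type":"number"}}}},"force":{"type":"number"}},"required":["commands"]}

```bash
mkdir -p pics; ls; python3 - <<'E'
from workcell import env
import cv2,numpy as np
for n in ["top","scene"]:
    im=env.camera(n); cv2.imwrite(f"pics/{n}0.png",im[:,:,::-1]); c=env.get_calibration(n); print(n,np.round(c["camera_matrix"],2).tolist(),np.round(c["extrinsics"],4).tolist(),[k for k in c])
c=env.get_calibration("wrist");print(c)
s=env.get_state();print(s["time"],s["tool_pos"],s["ee_rot"])
E
```

```text
pics
top [[380.5, 0.0, 256.13], [0.0, 380.5, 190.02], [0.0, 0.0, 1.0]] [[-0.0067, 0.9857, -0.1683, 0.2876], [-0.9999, -0.0087, -0.0113, 0.0008], [-0.0126, 0.1682, 0.9857, 1.375], [0.0, 0.0, 0.0, 1.0]] ['camera_matrix', 'extrinsics']
scene [[441.81, 0.0, 257.9], [0.0, 441.81, 183.6], [0.0, 0.0, 1.0]] [[-0.5594, -0.7075, 0.4319, 1.1028], [0.8289, -0.476, 0.2939, 0.3888], [-0.0023, 0.5224, 0.8527, 1.2791], [0.0, 0.0, 0.0, 1.0]] ['camera_matrix', 'extrinsics']
{'camera_matrix': array([[297.31863964,   0.        , 256.69653583],
       [  0.        , 297.31863964, 194.22305693],
       [  0.        ,   0.        ,   1.        ]]), 'mount': array([[-1.32940318e-03,  9.62903692e-01,  2.69842014e-01,
         6.79852931e-02],
       [ 9.99999054e-01,  1.18505136e-03,  6.97858659e-04,
         5.40113801e-04],
       [ 3.52194033e-04,  2.69842687e-01, -9.62904357e-01,
        -1.47366073e-01],
       [ 0.00000000e+00,  0.00000000e+00,  0.00000000e+00,
         1.00000000e+00]])}
0.1 [ 0.19566939 -0.51376048  0.23822128] [-6.25500093e-04  9.83500254e-01  1.80905664e-01  1.15782196e-05]
```

View pics/top0.png

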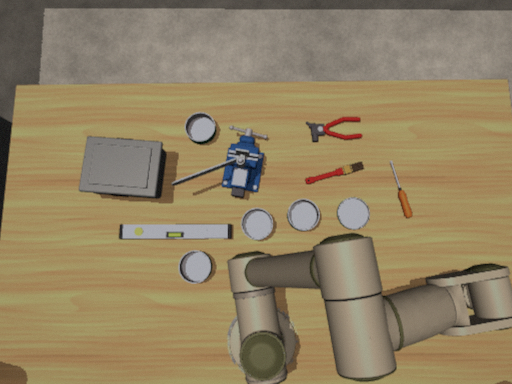

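View pics/scene0.png

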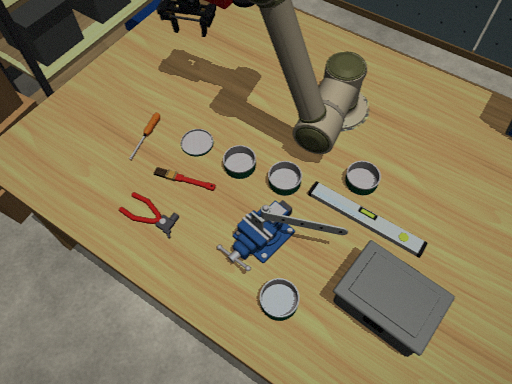

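The top view shows round vessels at (201,128), (196,267), (257,224), (304,215) and (353,213). The last is shallow in the scene view at (197,142), so it is the lid. The rightmost tin-like thing is (304,215). The brush runs (307,181)→(362,167), the only other red thing being the pliers at (340,127). The strap runs (240,159)→(173,183).

```bash
cat > h.py <<'E'
import numpy as np, cv2
from workcell import env
from scipy.spatial.transform import Rotation as R
def cal(n):
    c=env.get_calibration(n); return c["camera_matrix"],c["extrinsics"]
def plane(n,px,z):
    K,E=cal(n); px=np.atleast_2d(px).astype(float)
    d=np.c_[(px[:,0]-K[0,2])/K[0,0],-(px[:,1]-K[1,2])/K[1,1],-np.ones(len(px))]@E[:3,:3].T
    return E[:3,3]+d*((z-E[2,3])/d[:,2])[:,None]
def proj(n,P):
    K,E=cal(n); q=(np.atleast_2d(P)-E[:3,3])@E[:3,:3]
    return np.c_[K[0,0]*q[:,0]/-q[:,2]+K[0,2],K[1,1]*-q[:,1]/-q[:,2]+K[1,2]]
def tcp():
    s=env.get_state(); w,x,y,z=s["ee_rot"]; return np.array(s["tool_pos"]),R.from_quat([x,y,z,w])
def wproj(P):
    c=env.get_calibration("wrist");K=c["camera_matrix"];M=c["mount"];p,r=tcp()
    q=(r.inv().apply(np.atleast_2d(P)-p)-M[:3,3])@M[:3,:3]
    v=np.c_[q[:,0],-q[:,1],-q[:,2]];th=np.arctan2(np.hypot(v[:,0],v[:,1]),v[:,2]);u=v[:,:2]/np.hypot(v[:,0],v[:,1])[:,None]
    return u*(th*K[0,0])[:,None]+K[:2,2]
def wplane(px,z):
    c=env.get_calibration("wrist");K=c["camera_matrix"];M=c["mount"];p,r=tcp()
    d=np.atleast_2d(px)-K[:2,2];rr=np.hypot(d[:,0],d[:,1]);th=rr/K[0,0];u=d/rr[:,None]
    v=np.c_[u[:,0]*np.sin(th),-u[:,1]*np.sin(th),-np.cos(th)]
    D=r.apply(v@M[:3,:3].T);o=p+r.apply(M[:3,3]);return o+D*((z-o[2])/D[:,2])[:,None]
def go(P,rot):  # dp, angular for target
    p,r=tcp(); return np.round(r.inv().apply(np.array(P)-p)/.3,4),np.round((r.inv()*rot).as_rotvec()/np.pi,4)
E
python3 - <<'E'
from h import *
np.set_printoptions(precision=4,suppress=True)
im=cv2.imread("pics/top0.png"); h=cv2.cvtColor(im,cv2.COLOR_BGR2HSV)
def blob(im,m,win):
    x0,y0,x1,y1=win;k=np.zeros_like(m);k[y0:y1,x0:x1]=m[y0:y1,x0:x1]
    c=max(cv2.findContours(k,cv2.RETR_EXTERNAL,cv2.CHAIN_APPROX_NONE)[0],key=cv2.contourArea);return c
m=((h[:,:,1]<90)).astype(np.uint8)*255
for nm,w,z in [("tin",(280,190,330,240),.044),("lid",(330,190,376,240),.012)]:
    c=blob(im,m,w);e=cv2.fitEllipse(c);P=plane("top",e[0],z);print(nm,e,P)
hs=cv2.cvtColor(cv2.imread("pics/scene0.png"),cv2.COLOR_BGR2HSV)
ms=((hs[:,:,1]<90)).astype(np.uint8)*255
for nm,w,z in [("tin",(215,140,260,185),.044),("lid",(175,125,218,160),.012)]:
    c=blob(im,ms,w);e=cv2.fitEllipse(c);P=plane("scene",e[0],z);print("scene",nm,e,P)
red=(((h[:,:,0]<6)|(h[:,:,0]>172))&(h[:,:,1]>150)&(h[:,:,2]>70)).astype(np.uint8)*255
c=blob(im,red,(295,150,370,200));r=cv2.minAreaRect(c);print("handle",r, plane("top",cv2.boxPoints(r),.012))
E1=cv2.resize(im[145:245,295:415],None,fx=6,fy=6,interpolation=cv2.INTER_CUBIC); E2=cv2.resize(im[120:200,165:275],None,fx=6,fy=6,interpolation=cv2.INTER_CUBIC)
cv2.imwrite("pics/crop1.png",E1);cv2.imwrite("pics/crop2.png",E2)
E
```

```text
tin ((303.10931396484375, 214.1653594970703), (32.22217559814453, 32.69374084472656), 121.42632293701172) [[ 0.4275 -0.148   0.044 ]]
lid ((353.1379699707031, 212.79681396484375), (31.91010856628418, 33.13347625732422), 132.1389617919922) [[ 0.4344 -0.3309  0.012 ]]
scene tin ((238.91506958007812, 158.79310607910156), (27.82695198059082, 33.420875549316406), 81.03626251220703) [[ 0.4313 -0.1456  0.044 ]]
scene lid ((196.48431396484375, 141.45074462890625), (25.546348571777344, 32.937416076660156), 82.13562774658203) [[ 0.437  -0.3288  0.012 ]]
handle ((323.7760314941406, 175.70362854003906), (6.588142395019531, 37.63364028930664), 74.2913589477539) [[ 0.5646 -0.1613  0.012 ]
 [ 0.6014 -0.2948  0.012 ]
 [ 0.5777 -0.3003  0.012 ]
 [ 0.541  -0.1672  0.012 ]]
```

View pics/crop1.png

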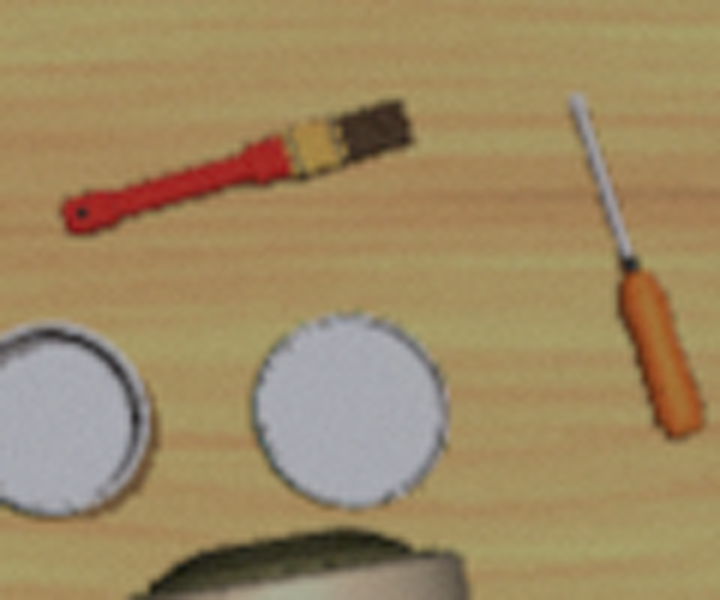

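View pics/crop2.png

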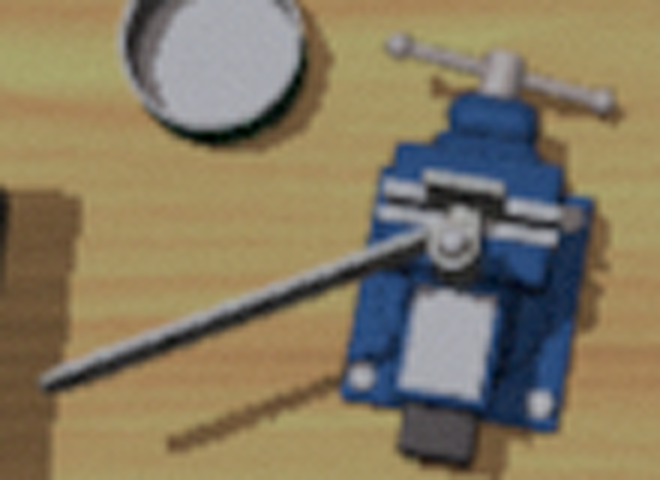

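Crop 1 confirms the red-handled brush with bristles on the right (tip mid (407,121), butt (62,215)), plus the shallow lid and screwdriver. Crop 2 shows the pin top at (453,238), strap end at (45,382), and the fixed-jaw line (385,212)→(557,238).

```bash
python3 - <<'E'
from h import *
np.set_printoptions(precision=4,suppress=True)
f=lambda x,y,a,b:(x/6+a-.4,y/6+b-.4)
A=plane("top",f(62,215,295,145),.008)[0];B=plane("top",f(407,121,295,145),.008)[0];d=(B-A)/np.linalg.norm(B-A)
print("brush",A,B,np.linalg.norm(B-A),"yaw",np.arctan2(d[1],d[0]),"origin",(A+B)/2)
pin=plane("top",f(453,238,165,120),.175)[0]
se=plane("top",f(45,382,165,120),.165)[0]
j1=plane("top",f(385,212,165,120),.099)[0];j2=plane("top",f(557,238,165,120),.099)[0]
jd=(j1-j2)/np.linalg.norm(j1-j2)
print("pin",pin,"end",se,np.linalg.norm((se-pin)[:2]),"jaw",j1,j2,np.linalg.norm(j1-j2),"yaw",np.arctan2(jd[1],jd[0])-np.pi/2,"strapdir",np.arctan2(*(se-pin)[1::-1])-np.pi/2)
print("scene pin proj",proj("scene",[pin]),"base->tin/lid")
im=cv2.imread("pics/scene0.png");cv2.imwrite("pics/sc.png",cv2.resize(im[125:285,140:360],None,fx=3.6,fy=3.6,interpolation=cv2.INTER_CUBIC))
E
```

```text
brush [ 0.555  -0.1621  0.008 ] [ 0.6117 -0.3747  0.008 ] 0.21996782920136213 yaw -1.3101411547145838 origin [ 0.5833 -0.2684  0.008 ]
pin [0.5942 0.0659 0.175 ] end [0.5188 0.2873 0.165 ] 0.2338062632989684 jaw [0.6295 0.1093 0.099 ] [0.6131 0.0102 0.099 ] 0.10042078041556132 yaw -0.1640873503547493 strapdir 0.32827474680735036
scene pin proj [[264.7317 205.8736]] base->tin/lid
```

View pics/sc.png

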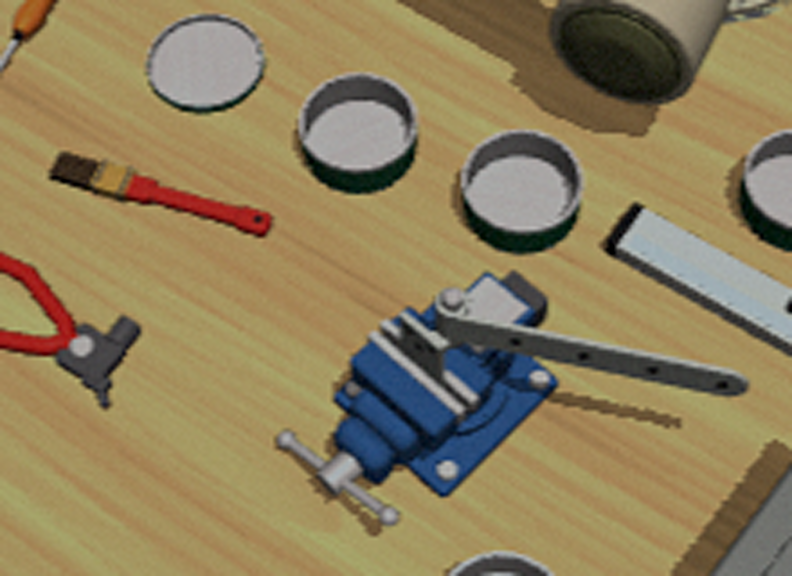

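The scene crop confirms the choices: lid shallow at (205,62), target tin at (358,132) with a decoy tin at (520,190), pin top at (453,299), red brush at (160,192). Next I work out the first move.

```bash
cat >> h.py <<'E'
def rot(yaw,a=0): # brush yaw (tool x opposite), nose-down a
    return R.from_euler('z',yaw+np.pi)*R.from_euler('x',np.pi)*R.from_euler('y',a)
E
python3 - <<'E'
from h import *
print(go([.580,-.257,.15],rot(-1.31)))
E
```

```text
(array([ 1.5017, -0.3436,  0.2949]), array([-3.000e-04, -4.000e-04, -4.672e-01]))
```

>>> arm_command --commands '[{"dp": [1, -0.23, 0.1], "angular": [0, 0, -0.467], "claw": 0.7}, {"dp": [1, -0.23, 0.1], "angular": [0, 0, -0.467], "claw": 0.7}, {"dp": [1, -0.23, 0.1], "angular": [0, 0, -0.467], "claw": 0.7}, {"dp": [1, -0.23, 0.1], "angular": [0, 0, -0.467], "claw": 0.7}, {"dp": [1, -0.23, 0.1], "angular": [0, 0, -0.467], "claw": 0.7}, {"dp": [1, -0.23, 0.1], "angular": [0, 0, -0.467], "claw": 0.7}, {"dp": [1, -0.23, 0.1], "angular": [0, 0, -0.467], "claw": 0.7}, {"dp": [1, -0.23, 0.1], "angular": [0, 0, -0.467], "claw": 0.7}]' --force 40

```text
time: 1.1
tool_pos: [0.4516, -0.3424, 0.2083]
ee_rot: [-0.0, 0.607, 0.795, 0.0]
contact_force: [0.4, 0.7, 0.3]
finger_gap: 0.062
grasp_force: 0.0
```

```bash
python3 - <<'E'
from h import *
print(go([.580,-.257,.15],rot(-1.31)),env.get_state()["joints"])
E
```

```text
(array([0.162 , 0.488 , 0.1943]), array([-0.0001, -0.0003,  0.0017])) [-8.57634836e-01  4.33290213e-01  1.30234934e+00 -1.67212795e-05
  1.40694483e+00 -1.12370115e+00]
```

>>> arm_command --commands '[{"dp": [0.16, 0.49, 0.19], "angular": [0, 0, 0.002], "claw": 0.7}, {"dp": [0.16, 0.49, 0.19], "angular": [0, 0, 0.002], "claw": 0.7}, {"dp": [0.16, 0.49, 0.19], "angular": [0, 0, 0.002], "claw": 0.7}, {"dp": [0.16, 0.49, 0.19], "angular": [0, 0, 0.002], "claw": 0.7}, {"dp": [0.16, 0.49, 0.19], "angular": [0, 0, 0.002], "claw": 0.7}, {"dp": [0.16, 0.49, 0.19], "angular": [0, 0, 0.002], "claw": 0.7}, {"dp": [0.16, 0.49, 0.19], "angular": [0, 0, 0.002], "claw": 0.7}, {"dp": [0.16, 0.49, 0.19], "angular": [0, 0, 0.002], "claw": 0.7}]'

```text
time: 2.1
tool_pos: [0.5809, -0.259, 0.1521]
ee_rot: [0.0, 0.612, 0.791, 0.0]
contact_force: [-0.1, -0.4, -1.4]
finger_gap: 0.0613
grasp_force: 0.0
```

```bash
python3 - <<'E'
from h import *
np.set_printoptions(precision=4,suppress=True)
print(tcp()[0],wproj([[.555,-.162,.008],[.6117,-.3747,.008],[.58,-.257,.008]]))
im=env.camera("wrist")[:,:,::-1].copy();h=cv2.cvtColor(im,cv2.COLOR_BGR2HSV)
red=(((h[:,:,0]<6)|(h[:,:,0]>172))&(h[:,:,1]>150)&(h[:,:,2]>60)).astype(np.uint8)*255
c=max(cv2.findContours(red,cv2.RETR_EXTERNAL,cv2.CHAIN_APPROX_NONE)[0],key=cv2.contourArea)
P=wplane(c[:,0,:],.010)[:,:2]
r=cv2.minAreaRect((P*1000).astype(np.float32));print(r,cv2.boxPoints(r)/1000)
cv2.imwrite("pics/w1.png",im)
E
```

```text
[ 0.5809 -0.259   0.1521] [[257.0864  80.7251]
 [258.6923 283.6005]
 [257.6102 179.6815]]
((572.436767578125, -232.43353271484375), (22.67847442626953, 140.6058807373047), 15.111685752868652) [[ 0.5432 -0.1675]
 [ 0.5798 -0.3033]
 [ 0.6017 -0.2973]
 [ 0.5651 -0.1616]]
```

View pics/w1.png

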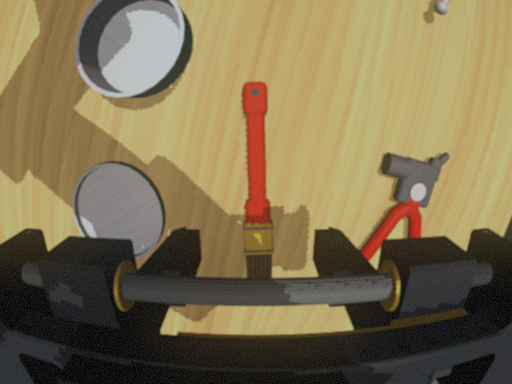

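The wrist view shows the brush vertical at column 257 between the open fingers, handle (255,85) to ferrule (258,240), with pliers well clear at (415,185). The tool is right above it, so I go down and grip.

>>> arm_command --commands '[{"dp": [0, 0, 0.2], "angular": [0, 0, 0], "claw": 0.6}, {"dp": [0, 0, 0.36], "angular": [0, 0, 0], "claw": 0.6}, {"dp": [0, 0, 0.45], "angular": [0, 0, 0], "claw": 0.6}, {"dp": [0, 0, 0.493], "angular": [0, 0, 0], "claw": 0.6}, {"dp": [0, 0, 0.493], "angular": [0, 0, 0], "claw": 0.6}, {"dp": [0, 0, 0.493], "angular": [0, 0, 0], "claw": 0}, {"dp": [0, 0, 0.493], "angular": [0, 0, 0], "claw": 0}, {"dp": [0, 0, 0.493], "angular": [0, 0, 0], "claw": 0}]' --force 40

```text
time: 3.15
tool_pos: [0.5814, -0.2587, 0.0045]
ee_rot: [0.001, 0.612, 0.791, 0.0]
contact_force: [-0.1, 0.2, 0.1]
finger_gap: 0.0248
grasp_force: 0.0
```

>>> arm_command --commands '[{"dp": [0, 0, 0], "angular": [0, 0, 0], "claw": 0}, {"dp": [0, 0, 0], "angular": [0, 0, 0], "claw": 0}, {"dp": [0, 0, 0], "angular": [0, 0, 0], "claw": 0}, {"dp": [0, 0, -0.15], "angular": [0, 0, 0], "claw": 0}, {"dp": [0, 0, -0.3], "angular": [0, 0, 0], "claw": 0}, {"dp": [0, 0, -0.4], "angular": [0, 0, 0], "claw": 0}, {"dp": [0, 0, -0.5], "angular": [0, 0, 0], "claw": 0}, {"dp": [0, 0, -0.5], "angular": [0, 0, 0], "claw": 0}]' --force 40

```text
time: 4.15
tool_pos: [0.5818, -0.2589, 0.1555]
ee_rot: [0.002, 0.612, 0.791, 0.0]
contact_force: [0.4, 0.2, -0.8]
finger_gap: 0.0176
grasp_force: 39.9
```

```bash
cat >> h.py <<'E'
TT=np.array([-.1217,0,-.0035])
def tipgo(T,yaw,a): 
    r=rot(yaw,a); P=np.array(T)-r.apply(TT); return P,go(P,r)
def tip(): p,r=tcp(); return p+r.apply(TT)
E
python3 - <<'E'
from h import *
np.set_printoptions(precision=4,suppress=True)
b=np.array([.258,-.966,0]);t=np.array([.4295,-.147,0])+.012*b
print(t,tip());print(tipgo(t+[0,0,.10],-1.31,.7))
E
```

```text
[ 0.4326 -0.1586  0.    ] [ 0.6124 -0.3767  0.1593]
(array([ 0.408 , -0.0665,  0.1757]), (array([ 0.7662, -0.3996, -0.0707]), array([ 0.0016,  0.2237, -0.0019])))
```

>>> arm_command --commands '[{"dp": [0.766, -0.4, -0.07], "angular": [0, 0.224, 0], "claw": 0}, {"dp": [0.766, -0.4, -0.07], "angular": [0, 0.224, 0], "claw": 0}, {"dp": [0.766, -0.4, -0.07], "angular": [0, 0.224, 0], "claw": 0}, {"dp": [0.766, -0.4, -0.07], "angular": [0, 0.224, 0], "claw": 0}, {"dp": [0.766, -0.4, -0.07], "angular": [0, 0.224, 0], "claw": 0}, {"dp": [0.766, -0.4, -0.07], "angular": [0, 0.224, 0], "claw": 0}, {"dp": [0.766, -0.4, -0.07], "angular": [0, 0.224, 0], "claw": 0}, {"dp": [0.766, -0.4, -0.07], "angular": [0, 0.224, 0], "claw": 0}]'

```text
time: 5.15
tool_pos: [0.408, -0.0668, 0.1746]
ee_rot: [-0.272, 0.574, 0.743, 0.211]
contact_force: [0.6, -0.2, -0.3]
finger_gap: 0.0173
grasp_force: 39.9
```

```bash
python3 - <<'E'
from h import *
np.set_printoptions(precision=4,suppress=True)
s=env.get_state();print(s["joints"],s["contact_force"],tip(),tcp()[0]);print(tipgo([.4326,-.1586,.0145],-1.31,.7))
a=env.camera("top")[:,:,::-1];c=env.camera("scene")[:,:,::-1]
print(proj("top",[tip()]),proj("scene",[tip()]))
rs=lambda i:cv2.resize(i,(400,400),interpolation=cv2.INTER_CUBIC)
cv2.imwrite("pics/d1.png",np.hstack([rs(a[150:250,260:360]),rs(c[100:200,180:280])]))
E
```

```text
[-0.6986  0.4286  1.6213  0.387   1.6864 -1.0266] [ 0.645  -0.1907 -0.2805] [ 0.4319 -0.1589  0.0987] [ 0.408  -0.0668  0.1746]
(array([ 0.408 , -0.0665,  0.0902]), (array([-0.1811,  0.0002,  0.2154]), array([ 0.0015, -0.0009, -0.0016])))
[[307.9956 211.2137]] [[234.9874 147.6075]]
```

View pics/d1.png

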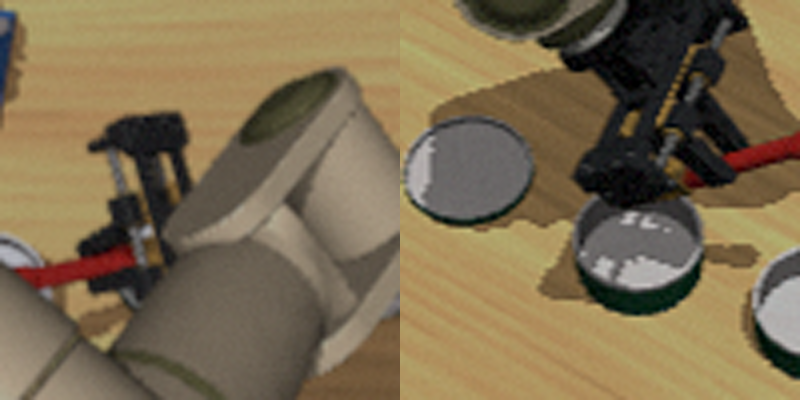

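Both views hide the bristles behind the gripper, but the handle lies straight in the fingers, pointing over the tin at (640,240). I lower slowly, hold, and read the force.

>>> arm_command --commands '[{"dp": [-0.06, 0, 0.072], "angular": [0, 0, 0], "claw": 0}, {"dp": [-0.11, 0, 0.131], "angular": [0, 0, 0], "claw": 0}, {"dp": [-0.145, 0, 0.172], "angular": [0, 0, 0], "claw": 0}, {"dp": [-0.165, 0, 0.196], "angular": [0, 0, 0], "claw": 0}, {"dp": [-0.179, 0, 0.213], "angular": [0, 0, 0], "claw": 0}, {"dp": [-0.179, 0, 0.213], "angular": [0, 0, 0], "claw": 0}, {"dp": [-0.179, 0, 0.213], "angular": [0, 0, 0], "claw": 0}, {"dp": [-0.179, 0, 0.213], "angular": [0, 0, 0], "claw": 0}]'

```text
time: 6.25
tool_pos: [0.4074, -0.066, 0.0917]
ee_rot: [-0.272, 0.574, 0.743, 0.211]
contact_force: [0.6, 0.0, -0.5]
finger_gap: 0.0175
grasp_force: 39.9
```

```bash
python3 - <<'E'
from h import *
np.set_printoptions(precision=4,suppress=True)
s=env.get_state();print(s["contact_force"],s["moment"],tip())
E
```

```text
[ 0.6177  0.0419 -0.4976] [-0.3562 -0.1743  0.0061] [ 0.4313 -0.158   0.0156]
```

No contact, tip about 15.6 mm up. I go 4 mm lower for margin and hold.

>>> arm_command --commands '[{"dp": [-0.003, 0, 0.0036], "angular": [0, 0, 0], "claw": 0}, {"dp": [-0.006, 0, 0.007], "angular": [0, 0, 0], "claw": 0}, {"dp": [-0.0085, 0, 0.01], "angular": [0, 0, 0], "claw": 0}, {"dp": [-0.0085, 0, 0.01], "angular": [0, 0, 0], "claw": 0}, {"dp": [-0.0085, 0, 0.01], "angular": [0, 0, 0], "claw": 0}, {"dp": [-0.0085, 0, 0.01], "angular": [0, 0, 0], "claw": 0}, {"dp": [-0.0085, 0, 0.01], "angular": [0, 0, 0], "claw": 0}, {"dp": [-0.0085, 0, 0.01], "angular": [0, 0, 0], "claw": 0}]'

```text
time: 7.25
tool_pos: [0.4073, -0.0659, 0.0875]
ee_rot: [-0.273, 0.574, 0.742, 0.211]
contact_force: [0.3, 0.7, 0.3]
finger_gap: 0.0175
grasp_force: 39.9
```

```bash
python3 - <<'E'
from h import *
np.set_printoptions(precision=4,suppress=True)
s=env.get_state();print(s["contact_force"],s["moment"],tip())
print(tipgo([.4326,-.1586,.18],-1.31,.7))
E
```

```text
[0.3079 0.6786 0.2897] [-0.3059 -0.1838 -0.0334] [ 0.4311 -0.1579  0.0114]
(array([ 0.408 , -0.0665,  0.2557]), (array([ 0.3609,  0.0019, -0.4293]), array([ 0.0014, -0.0012, -0.0017])))
```

Dip done. Lifting out, and refining the pin position.

>>> arm_command --commands '[{"dp": [0.1, 0, -0.12], "angular": [0, 0, 0], "claw": 0}, {"dp": [0.22, 0, -0.26], "angular": [0, 0, 0], "claw": 0}, {"dp": [0.35, 0, -0.416], "angular": [0, 0, 0], "claw": 0}, {"dp": [0.49, 0, -0.583], "angular": [0, 0, 0], "claw": 0}, {"dp": [0.49, 0, -0.583], "angular": [0, 0, 0], "claw": 0}, {"dp": [0.49, 0, -0.583], "angular": [0, 0, 0], "claw": 0}, {"dp": [0.49, 0, -0.583], "angular": [0, 0, 0], "claw": 0}, {"dp": [0.49, 0, -0.583], "angular": [0, 0, 0], "claw": 0}]'

```text
time: 8.25
tool_pos: [0.4074, -0.0669, 0.315]
ee_rot: [-0.274, 0.574, 0.742, 0.211]
contact_force: [0.3, 0.4, -0.8]
finger_gap: 0.0176
grasp_force: 39.9
```

```bash
python3 - <<'E'
from h import *
np.set_printoptions(precision=4,suppress=True)
p=plane("scene",[265,207.6],.175)[0];q=np.array([.5942,.0659,.175]);print(p,q)
pin=(p+q)/2; b=np.array([.258,-.966,0])
print(env.get_state()["joints"],tip());print(tipgo(pin+.003*b+[0,0,.04],-1.31,.7))
E
```

```text
[0.5984 0.0696 0.175 ] [0.5942 0.0659 0.175 ]
[-0.6996  0.2824  1.3974  0.4312  2.0303 -0.8733] [ 0.4311 -0.1588  0.2387]
(array([0.5725, 0.157 , 0.2907]), (array([0.3928, 0.7201, 0.4397]), array([ 0.0011, -0.0018, -0.002 ])))
```

>>> arm_command --commands '[{"dp": [0.393, 0.72, 0.44], "angular": [0, 0, 0], "claw": 0}, {"dp": [0.393, 0.72, 0.44], "angular": [0, 0, 0], "claw": 0}, {"dp": [0.393, 0.72, 0.44], "angular": [0, 0, 0], "claw": 0}, {"dp": [0.393, 0.72, 0.44], "angular": [0, 0, 0], "claw": 0}, {"dp": [0.393, 0.72, 0.44], "angular": [0, 0, 0], "claw": 0}, {"dp": [0.393, 0.72, 0.44], "angular": [0, 0, 0], "claw": 0}, {"dp": [0.393, 0.72, 0.44], "angular": [0, 0, 0], "claw": 0}, {"dp": [0.393, 0.72, 0.44], "angular": [0, 0, 0], "claw": 0}]'

```text
time: 9.25
tool_pos: [0.5724, 0.156, 0.2917]
ee_rot: [-0.272, 0.575, 0.742, 0.211]
contact_force: [-0.6, -0.6, -1.3]
finger_gap: 0.0172
grasp_force: 39.9
```

```bash
python3 - <<'E'
from h import *
np.set_printoptions(precision=4,suppress=True)
print(env.get_state()["joints"],tip())
print(tipgo([.597,.0648,.178],-1.31,.7))
a=env.camera("top")[:,:,::-1];c=env.camera("scene")[:,:,::-1]
print(proj("top",[tip(),[.596,.068,.175]]),proj("scene",[tip(),[.596,.068,.175]]))
rs=lambda i:cv2.resize(i,(400,400),interpolation=cv2.INTER_CUBIC)
cv2.imwrite("pics/d2.png",np.hstack([rs(a[110:210,190:290]),rs(c[150:250,220:320])]))
E
```

```text
[-0.194   0.4969  1.1223  0.6453  1.8154 -0.3802] [0.5961 0.0639 0.2156]
(array([0.5724, 0.1569, 0.2537]), (array([-0.0797,  0.0009,  0.0984]), array([ 0.0017, -0.0012, -0.0021])))
[[239.9781 155.4216]
 [239.4635 158.7429]] [[263.9378 199.0154]
 [264.9943 206.6856]]
```

View pics/d2.png

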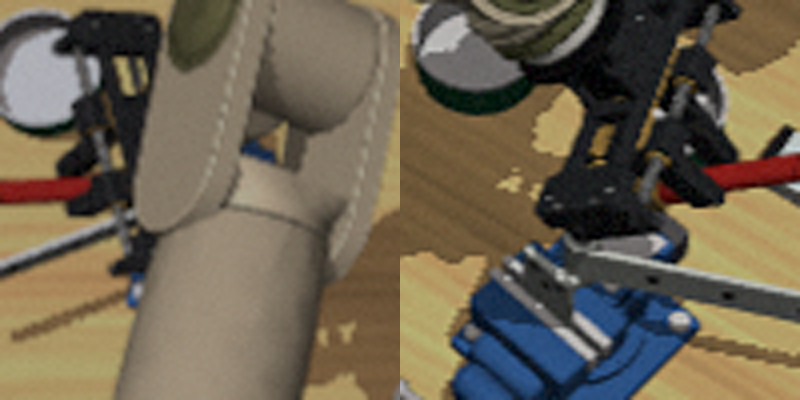

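The tip is hidden again by the gripper, but the handle is still straight in the fingers, and the estimate puts the tip over the pin. I lower in small steps, watching the force.

>>> arm_command --commands '[{"dp": [-0.02, 0, 0.025], "angular": [0, 0, 0], "claw": 0}, {"dp": [-0.04, 0, 0.05], "angular": [0, 0, 0], "claw": 0}, {"dp": [-0.055, 0, 0.068], "angular": [0, 0, 0], "claw": 0}, {"dp": [-0.064, 0, 0.079], "angular": [0, 0, 0], "claw": 0}, {"dp": [-0.068, 0, 0.084], "angular": [0, 0, 0], "claw": 0}, {"dp": [-0.071, 0, 0.088], "angular": [0, 0, 0], "claw": 0}, {"dp": [-0.071, 0, 0.088], "angular": [0, 0, 0], "claw": 0}, {"dp": [-0.071, 0, 0.088], "angular": [0, 0, 0], "claw": 0}]'

```text
time: 10.35
tool_pos: [0.5724, 0.1578, 0.2578]
ee_rot: [-0.272, 0.574, 0.743, 0.211]
contact_force: [-0.2, -0.4, -0.8]
finger_gap: 0.0172
grasp_force: 39.9
```

```bash
python3 - <<'E'
from h import *
np.set_printoptions(precision=4,suppress=True)
s=env.get_state();print(s["contact_force"],s["moment"],tip(),s["tool_pos"])
E
```

```text
[-0.1836 -0.393  -0.7729] [-0.3063 -0.1362  0.0243] [0.5963 0.0658 0.1817] [0.5724 0.1578 0.2578]
```

Now 1 mm steps, 3 mm in all.

>>> arm_command --commands '[{"dp": [-0.0021, 0, 0.0026], "angular": [0, 0, 0], "claw": 0}, {"dp": [-0.0021, 0, 0.0026], "angular": [0, 0, 0], "claw": 0}, {"dp": [-0.0042, 0, 0.0052], "angular": [0, 0, 0], "claw": 0}, {"dp": [-0.0042, 0, 0.0052], "angular": [0, 0, 0], "claw": 0}, {"dp": [-0.0063, 0, 0.0078], "angular": [0, 0, 0], "claw": 0}, {"dp": [-0.0063, 0, 0.0078], "angular": [0, 0, 0], "claw": 0}, {"dp": [-0.0063, 0, 0.0078], "angular": [0, 0, 0], "claw": 0}, {"dp": [-0.0063, 0, 0.0078], "angular": [0, 0, 0], "claw": 0}]'

```text
time: 11.35
tool_pos: [0.5724, 0.1579, 0.2546]
ee_rot: [-0.273, 0.574, 0.742, 0.211]
contact_force: [0.0, -0.2, -0.5]
finger_gap: 0.0175
grasp_force: 39.9
```

```bash
python3 - <<'E'
from h import *
np.set_printoptions(precision=4,suppress=True)
s=env.get_state();print(s["contact_force"],s["moment"],tip(),s["tool_pos"])
E
```

```text
[ 0.0011 -0.2017 -0.4726] [-0.3241 -0.2351  0.0162] [0.5962 0.0659 0.1786] [0.5724 0.1579 0.2546]
```

>>> arm_command --commands '[{"dp": [-0.0021, 0, 0.0026], "angular": [0, 0, 0], "claw": 0}, {"dp": [-0.0021, 0, 0.0026], "angular": [0, 0, 0], "claw": 0}, {"dp": [-0.0042, 0, 0.0052], "angular": [0, 0, 0], "claw": 0}, {"dp": [-0.0042, 0, 0.0052], "angular": [0, 0, 0], "claw": 0}, {"dp": [-0.0042, 0, 0.0052], "angular": [0, 0, 0], "claw": 0}, {"dp": [-0.0042, 0, 0.0052], "angular": [0, 0, 0], "claw": 0}, {"dp": [-0.0042, 0, 0.0052], "angular": [0, 0, 0], "claw": 0}, {"dp": [-0.0042, 0, 0.0052], "angular": [0, 0, 0], "claw": 0}]'

```text
time: 12.35
tool_pos: [0.5723, 0.1583, 0.2531]
ee_rot: [-0.273, 0.574, 0.743, 0.211]
contact_force: [-1.6, 3.7, 5.1]
finger_gap: 0.0177
grasp_force: 39.9
```

```bash
python3 - <<'E'
from h import *
np.set_printoptions(precision=4,suppress=True)
s=env.get_state();print(s["contact_force"],s["moment"],tip(),s["tool_pos"])
E
```

```text
[-1.6406  3.664   5.1401] [ 0.5811  0.0548 -0.0284] [0.5962 0.0664 0.177 ] [0.5723 0.1583 0.2531]
```

Contact of about 6 N at tip z 0.177, held over 0.5 s: dabbed. Now I lift off and plan the lay-down.

>>> arm_command --commands '[{"dp": [0, 0, 0], "angular": [0, 0, 0], "claw": 0}, {"dp": [0.02, 0, -0.025], "angular": [0, 0, 0], "claw": 0}, {"dp": [0.08, 0, -0.1], "angular": [0, 0, 0], "claw": 0}, {"dp": [0.17, 0, -0.21], "angular": [0, 0, 0], "claw": 0}, {"dp": [0.17, 0, -0.21], "angular": [0, 0, 0], "claw": 0}, {"dp": [-0.3, -0.7, -0.2], "angular": [0, 0, 0], "claw": 0}, {"dp": [-0.3, -0.7, -0.2], "angular": [0, 0, 0], "claw": 0}, {"dp": [-0.3, -0.7, -0.2], "angular": [0, 0, 0], "claw": 0}]'

```text
time: 13.35
tool_pos: [0.4398, 0.0403, 0.2629]
ee_rot: [-0.273, 0.574, 0.742, 0.21]
contact_force: [0.4, -1.1, -1.4]
finger_gap: 0.0174
grasp_force: 39.9
```

```bash
python3 - <<'E'
from h import *
np.set_printoptions(precision=4,suppress=True)
y=-2.36;b=np.array([np.cos(y),np.sin(y),0]);T=np.array([.436,-.33,0])+.015*b
s=env.get_state();print(s["joints"],s["contact_force"],tip(),tcp()[0]);print(tipgo(T+[0,0,.10],y,-.085))
E
```

```text
[-0.477   0.3151  1.5077  0.5167  1.802  -0.7363] [ 0.35   -1.0745 -1.4249] [ 0.4636 -0.0517  0.1868] [0.4398 0.0403 0.2629]
(array([ 0.5112, -0.2554,  0.0862]), (array([-1.154 , -0.0167, -0.2069]), array([-0.104 , -0.2272,  0.3239])))
```

>>> arm_command --commands '[{"dp": [-0.98, -0.014, -0.176], "angular": [-0.104, -0.227, 0.324], "claw": 0}, {"dp": [-0.98, -0.014, -0.176], "angular": [-0.104, -0.227, 0.324], "claw": 0}, {"dp": [-0.98, -0.014, -0.176], "angular": [-0.104, -0.227, 0.324], "claw": 0}, {"dp": [-0.98, -0.014, -0.176], "angular": [-0.104, -0.227, 0.324], "claw": 0}, {"dp": [-0.98, -0.014, -0.176], "angular": [-0.104, -0.227, 0.324], "claw": 0}, {"dp": [-0.98, -0.014, -0.176], "angular": [-0.104, -0.227, 0.324], "claw": 0}, {"dp": [-0.98, -0.014, -0.176], "angular": [-0.104, -0.227, 0.324], "claw": 0}, {"dp": [-0.98, -0.014, -0.176], "angular": [-0.104, -0.227, 0.324], "claw": 0}]'

```text
time: 14.35
tool_pos: [0.5024, -0.2088, 0.1137]
ee_rot: [0.015, 0.923, 0.382, -0.039]
contact_force: [0.0, 0.3, -0.8]
finger_gap: 0.0175
grasp_force: 39.9
```

```bash
python3 - <<'E'
from h import *
np.set_printoptions(precision=4,suppress=True)
y=-2.36;b=np.array([np.cos(y),np.sin(y),0]);T=np.array([.436,-.33,0])+.015*b
s=env.get_state();print(s["joints"],s["contact_force"],tip(),tcp()[0]);print(tipgo(T+[0,0,.05],y,-.085))
c=env.camera("scene")[:,:,::-1]
a=env.camera("top")[:,:,::-1]
print(proj("top",[tip()]),proj("scene",[tip()]))
rs=lambda i:cv2.resize(i,(400,400),interpolation=cv2.INTER_CUBIC)
cv2.imwrite("pics/d3.png",np.hstack([rs(a[150:250,290:390]),rs(c[90:190,160:260])]))
E
```

```text
[-0.5735  0.508   1.4808 -0.0883  1.1734  0.248 ] [ 0.0343  0.3363 -0.8003] [ 0.4167 -0.2943  0.1273] [ 0.5024 -0.2088  0.1137]
(array([ 0.5112, -0.2554,  0.0362]), (array([-0.0669,  0.1311,  0.2646]), array([-0.0004, -0.0004,  0.0009])))
[[350.9064 214.409 ]] [[203.9832 121.0847]]
```

View pics/d3.png

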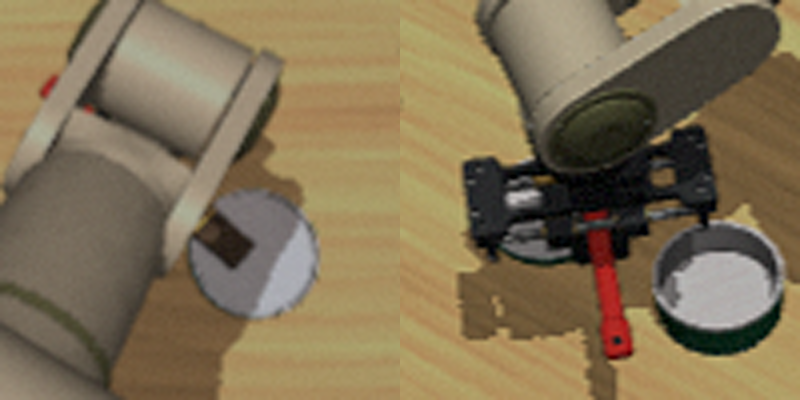

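The top crop shows the bristle end at (243,255), full-frame (350.8,213.8), matching the estimate (350.9,214.4), so the brush has not slipped. Tin and lid are in place. I lower towards the lid.

>>> arm_command --commands '[{"dp": [-0.067, 0.131, 0.1], "angular": [0, 0, 0], "claw": 0}, {"dp": [-0.067, 0.131, 0.2], "angular": [0, 0, 0], "claw": 0}, {"dp": [-0.067, 0.131, 0.265], "angular": [0, 0, 0], "claw": 0}, {"dp": [-0.065, 0.131, 0.29], "angular": [0, 0, 0], "claw": 0}, {"dp": [-0.063, 0.131, 0.31], "angular": [0, 0, 0], "claw": 0}, {"dp": [-0.062, 0.131, 0.325], "angular": [0, 0, 0], "claw": 0}, {"dp": [-0.061, 0.131, 0.334], "angular": [0, 0, 0], "claw": 0}, {"dp": [-0.061, 0.131, 0.334], "angular": [0, 0, 0], "claw": 0}]'

```text
time: 15.45
tool_pos: [0.5115, -0.2564, 0.0162]
ee_rot: [0.016, 0.924, 0.38, -0.038]
contact_force: [-0.7, 0.5, -1.0]
finger_gap: 0.0174
grasp_force: 39.9
```

```bash
python3 - <<'E'
from h import *
np.set_printoptions(precision=4,suppress=True)
s=env.get_state();print(s["contact_force"],s["moment"],tip(),tcp()[0])
E
```

```text
[-0.6783  0.4539 -0.9554] [ 0.0445 -0.1026 -0.0342] [ 0.4256 -0.3416  0.0298] [ 0.5115 -0.2564  0.0162]
```

>>> arm_command --commands '[{"dp": [0, 0, 0.004], "angular": [0, 0, 0], "claw": 0}, {"dp": [0.001, 0, 0.009], "angular": [0, 0, 0], "claw": 0}, {"dp": [0.001, 0, 0.009], "angular": [0, 0, 0], "claw": 0}, {"dp": [0.001, 0, 0.009], "angular": [0, 0, 0], "claw": 0.3}, {"dp": [0.001, 0, 0.009], "angular": [0, 0, 0], "claw": 0.5}, {"dp": [0.001, 0, 0.009], "angular": [0, 0, 0], "claw": 0.5}, {"dp": [0.001, 0, 0.009], "angular": [0, 0, 0], "claw": 0.5}, {"dp": [0.001, 0, 0.009], "angular": [0, 0, 0], "claw": 0.5}]'

```text
time: 16.45
tool_pos: [0.5115, -0.2564, 0.0134]
ee_rot: [0.016, 0.924, 0.38, -0.038]
contact_force: [0.1, 0.5, 0.1]
finger_gap: 0.0442
grasp_force: 0.0
```

>>> arm_command --commands '[{"dp": [0, 0, -0.05], "angular": [0, 0, 0], "claw": 0.5}, {"dp": [0, 0, -0.12], "angular": [0, 0, 0], "claw": 0.5}, {"dp": [0, 0, -0.3], "angular": [0, 0.027, 0], "claw": 0.5}, {"dp": [0, 0, -0.5], "angular": [0, 0.027, 0], "claw": 0.3}, {"dp": [0, 0, -0.7], "angular": [0, 0.027, 0], "claw": 0}, {"dp": [0, 0, -0.9], "angular": [0, 0.027, 0], "claw": 0}, {"dp": [0, 0, -0.9], "angular": [0, 0.027, 0], "claw": 0}, {"dp": [0, 0, -0.9], "angular": [0, 0.027, 0], "claw": 0}]'

```text
time: 17.45
tool_pos: [0.527, -0.2401, 0.2822]
ee_rot: [-0.0, 0.925, 0.381, 0.001]
contact_force: [-0.4, -0.4, 0.4]
finger_gap: 0.0006
grasp_force: 0.0
```

```bash
python3 - <<'E'
from h import *
np.set_printoptions(precision=4,suppress=True)
s=env.get_state();print(s["time"],s["joints"],s["contact_force"],tcp()[0],s["finger_gap"])
# strap: pin, vice yaw; place tool behind push face
pin=np.array([.596,.068]);vy=-.164
def pt(th,r,off):  # off behind radial line
    w=np.pi/2+vy+th; e=np.array([np.cos(w),np.sin(w)]); n=np.array([np.sin(w),-np.cos(w)]) # cw side
    return pin+r*e+off*n
for th in [.54,1,1.5,2,2.5,3.1]: print(th,pt(th,.2,14+0 if 0 else .014+.0175),pt(th,.18,.0315))
w=env.camera("wrist")[:,:,::-1];t=env.camera("top")[:,:,::-1]
K=cv2.resize(t[110:240,150:410],(780,390),interpolation=cv2.INTER_CUBIC);cv2.imwrite("pics/e1.png",K)
E
```

```text
17.45 [-0.6325  0.4075  1.1291  0.0014  1.605   0.1572] [-0.3644 -0.3597  0.4092] [ 0.527  -0.2401  0.2822] 0.0006172560373960673
0.54 [0.5519 0.2656] [0.5592 0.247 ]
1 [0.4687 0.2255] [0.4836 0.2121]
1.5 [0.4088 0.1452] [0.4283 0.1405]
2 [0.3947 0.046 ] [0.414  0.0512]
2.5 [ 0.4299 -0.0478] [ 0.4444 -0.034 ]
3.1 [ 0.5243 -0.1214] [ 0.5284 -0.1018]
```

View pics/e1.png

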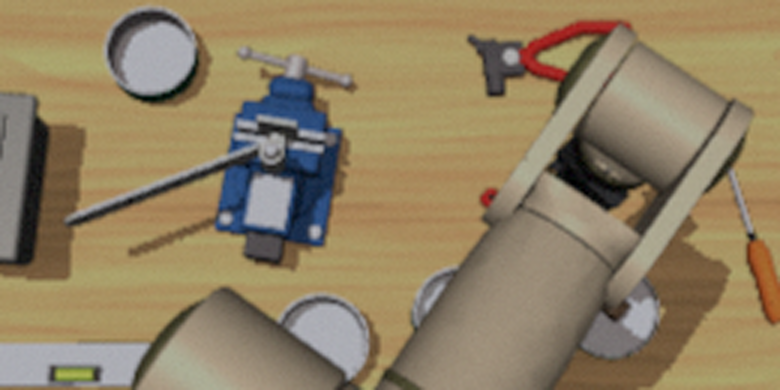

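The brush is released and lies with its bristle end in the lid (618,310), handle to (488,197); the tin is unmoved and the strap end is still at (70,220). Now the strap: a closed gripper goes in behind the strap's far face.

```bash
cat >> h.py <<'E'
PIN=np.array([.596,.068]);VY=-.164
def pt(th,r,off,z=.14):
    w=np.pi/2+VY+th; e=np.array([np.cos(w),np.sin(w)]); n=np.array([np.sin(w),-np.cos(w)])
    return np.r_[PIN+r*e+off*n,z]
E
python3 - <<'E'
from h import *
np.set_printoptions(precision=4,suppress=True)
p,r=tcp(); E=pt(.55,.18,.065,.28); print(E,r.inv().apply(E-p)/.3)
T=plane("top",[[82,185],[158,197],[163,140]],.119);print(T)
q0=pt(.55,.18,.065)
f=lambda q,a:np.round(r.inv().apply(q-a)/.3,3)
prev=q0
for ths in [np.linspace(.55,1.25,8),np.linspace(1.35,2.15,8),np.linspace(2.25,3.08,8)]:
    print("start",prev); 
    for th in ths: q=pt(th,.18,.03); print(round(th,2),f(q,prev))
    prev=q
E
```

```text
[0.5885 0.2592 0.28  ] [ 1.3178 -1.038   0.0074]
[[0.5244 0.603  0.119 ]
 [0.4812 0.3441 0.119 ]
 [0.6793 0.3341 0.119 ]]
start [0.5885 0.2592 0.14  ]
0.55 [-0.108 -0.045  0.   ]
0.65 [-0.161 -0.075  0.   ]
0.75 [-0.217 -0.099  0.   ]
0.85 [-0.274 -0.117  0.   ]
0.95 [-0.334 -0.13  -0.   ]
1.05 [-0.394 -0.137 -0.   ]
1.15 [-0.455 -0.137 -0.   ]
1.25 [-0.516 -0.132 -0.   ]
start [0.4507 0.1784 0.14  ]
1.35 [-0.06   0.011 -0.   ]
1.46 [-0.126  0.032 -0.   ]
1.58 [-0.19  0.06 -0.  ]
1.69 [-0.25   0.094 -0.   ]
1.81 [-0.306  0.136 -0.001]
1.92 [-0.356  0.184 -0.001]
2.04 [-0.401  0.237 -0.001]
2.15 [-0.44   0.294 -0.001]
start [0.4192 0.0228 0.14  ]
2.25 [-0.028  0.054 -0.   ]
2.37 [-0.054  0.121 -0.   ]
2.49 [-0.072  0.191 -0.001]
2.61 [-0.082  0.262 -0.001]
2.72 [-0.083  0.334 -0.001]
2.84 [-0.076  0.406 -0.001]
2.96 [-0.06   0.476 -0.001]
3.08 [-0.036  0.544 -0.001]
```

>>> arm_command --commands '[{"dp": [0.66, -0.52, 0], "angular": [0, 0, 0], "claw": 0}, {"dp": [0.66, -0.52, 0], "angular": [0, 0, 0], "claw": 0}, {"dp": [0.66, -0.52, 0], "angular": [0, 0, 0], "claw": 0}, {"dp": [0.66, -0.52, 0], "angular": [0, 0, 0], "claw": 0}, {"dp": [0.66, -0.52, 0], "angular": [0, 0, 0], "claw": 0}, {"dp": [0.66, -0.52, 0], "angular": [0, 0, 0], "claw": 0}, {"dp": [0.66, -0.52, 0], "angular": [0, 0, 0], "claw": 0}, {"dp": [0.66, -0.52, 0], "angular": [0, 0, 0], "claw": 0}]'

```text
time: 18.55
tool_pos: [0.5581, 0.0085, 0.2824]
ee_rot: [-0.0, 0.925, 0.38, 0.001]
contact_force: [-0.3, 0.5, 0.6]
finger_gap: 0.0002
grasp_force: 0.0
```

>>> arm_command --commands '[{"dp": [0.658, -0.518, 0], "angular": [0, 0, 0], "claw": 0}, {"dp": [0.658, -0.518, 0], "angular": [0, 0, 0], "claw": 0}, {"dp": [0.658, -0.518, 0], "angular": [0, 0, 0], "claw": 0}, {"dp": [0.658, -0.518, 0], "angular": [0, 0, 0], "claw": 0}, {"dp": [0.658, -0.518, 0], "angular": [0, 0, 0], "claw": 0}, {"dp": [0.658, -0.518, 0], "angular": [0, 0, 0], "claw": 0}, {"dp": [0.658, -0.518, 0], "angular": [0, 0, 0], "claw": 0}, {"dp": [0.658, -0.518, 0], "angular": [0, 0, 0], "claw": 0}]'

```text
time: 19.55
tool_pos: [0.5892, 0.2577, 0.2832]
ee_rot: [0.0, 0.925, 0.38, 0.001]
contact_force: [-0.3, -0.3, -0.0]
finger_gap: 0.0005
grasp_force: 0.0
```

```bash
python3 - <<'E'
from h import *
np.set_printoptions(precision=4,suppress=True)
p,r=tcp();print(p,env.get_state()["joints"],r.inv().apply(pt(.55,.18,.065,.14)-p)/.3)
w=env.camera("wrist")[:,:,::-1];cv2.imwrite("pics/f1.png",w); print(wproj([pt(.55,.18,.065,.14),pt(.55,.18,.014,.165),pt(.55,.24,.014,.165)]))
E
```

```text
[0.5892 0.2577 0.2832] [0.2285 0.5294 0.9219 0.0003 1.6885 1.0202] [ 0.001  -0.0056  0.4772]
[[255.4103 181.1727]
 [235.3175 234.39  ]
 [177.8778 211.7385]]
```

View pics/f1.png

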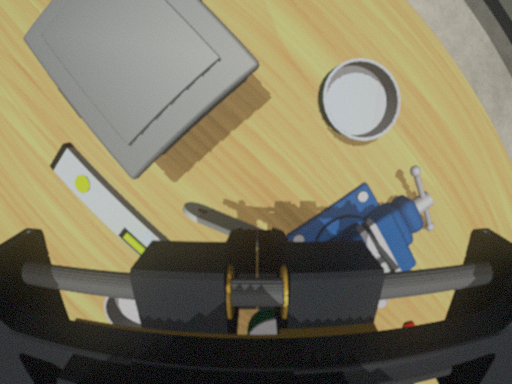

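The strap's free end is at (188,210), as predicted (178,212). The entry point (255,181) is clear bench on its far side, so I descend and swing.

>>> arm_command --commands '[{"dp": [0, -0.005, 0.2], "angular": [0, 0, 0], "claw": 0}, {"dp": [0, -0.005, 0.38], "angular": [0, 0, 0], "claw": 0}, {"dp": [0, -0.005, 0.476], "angular": [0, 0, 0], "claw": 0}, {"dp": [0, -0.005, 0.476], "angular": [0, 0, 0], "claw": 0}, {"dp": [0, -0.005, 0.476], "angular": [0, 0, 0], "claw": 0}, {"dp": [0, -0.005, 0.476], "angular": [0, 0, 0], "claw": 0}, {"dp": [-0.05, -0.025, 0.476], "angular": [0, 0, 0], "claw": 0}, {"dp": [-0.08, -0.038, 0.476], "angular": [0, 0, 0], "claw": 0}]'

```text
time: 20.6
tool_pos: [0.5639, 0.2502, 0.141]
ee_rot: [0.0, 0.925, 0.381, 0.001]
contact_force: [-0.2, 0.3, -1.0]
finger_gap: -0.0001
grasp_force: 0.0
```

>>> arm_command --commands '[{"dp": [-0.028, -0.007, 0], "angular": [0, 0, 0], "claw": 0}, {"dp": [-0.081, -0.037, 0], "angular": [0, 0, 0], "claw": 0}, {"dp": [-0.137, -0.061, 0], "angular": [0, 0, 0], "claw": 0}, {"dp": [-0.194, -0.079, 0], "angular": [0, 0, 0], "claw": 0}, {"dp": [-0.254, -0.092, 0], "angular": [0, 0, 0], "claw": 0}, {"dp": [-0.314, -0.099, 0], "angular": [0, 0, 0], "claw": 0}, {"dp": [-0.375, -0.099, 0], "angular": [0, 0, 0], "claw": 0}, {"dp": [-0.436, -0.094, 0], "angular": [0, 0, 0], "claw": 0}]'

```text
time: 21.6
tool_pos: [0.4516, 0.178, 0.1404]
ee_rot: [0.0, 0.925, 0.381, 0.002]
contact_force: [1.9, 1.1, 0.0]
finger_gap: 0.0001
grasp_force: 1.0
```

```bash
python3 - <<'E'
from h import *
np.set_printoptions(precision=4,suppress=True)
s=env.get_state();p,r=tcp();print(p,pt(1.25,.18,.03),s["contact_force"],s["joints"])
E
```

```text
[0.4516 0.178  0.1404] [0.4507 0.1784 0.14  ] [1.9295 1.0939 0.0098] [0.1305 0.3704 1.6321 0.0007 1.1351 0.92  ]
```

>>> arm_command --commands '[{"dp": [-0.06, 0.011, 0], "angular": [0, 0, 0], "claw": 0}, {"dp": [-0.126, 0.032, 0], "angular": [0, 0, 0], "claw": 0}, {"dp": [-0.19, 0.06, 0], "angular": [0, 0, 0], "claw": 0}, {"dp": [-0.25, 0.094, 0], "angular": [0, 0, 0], "claw": 0}, {"dp": [-0.306, 0.136, 0], "angular": [0, 0, 0], "claw": 0}, {"dp": [-0.356, 0.184, 0], "angular": [0, 0, 0], "claw": 0}, {"dp": [-0.401, 0.237, 0], "angular": [0, 0, 0], "claw": 0}, {"dp": [-0.44, 0.294, 0], "angular": [0, 0, 0], "claw": 0}]'

```text
time: 22.6
tool_pos: [0.4199, 0.0222, 0.1401]
ee_rot: [0.0, 0.925, 0.381, 0.001]
contact_force: [-1.0, 1.9, 0.1]
finger_gap: 0.0002
grasp_force: 0.9
```

>>> arm_command --commands '[{"dp": [-0.028, 0.054, 0], "angular": [0, 0, 0], "claw": 0}, {"dp": [-0.054, 0.121, 0], "angular": [0, 0, 0], "claw": 0}, {"dp": [-0.072, 0.191, 0], "angular": [0, 0, 0], "claw": 0}, {"dp": [-0.082, 0.262, 0], "angular": [0, 0, 0], "claw": 0}, {"dp": [-0.083, 0.334, 0], "angular": [0, 0, 0], "claw": 0}, {"dp": [-0.076, 0.406, 0], "angular": [0, 0, 0], "claw": 0}, {"dp": [-0.06, 0.476, 0], "angular": [0, 0, 0], "claw": 0}, {"dp": [-0.036, 0.544, 0], "angular": [0, 0, 0], "claw": 0}]'

```text
time: 23.6
tool_pos: [0.5276, -0.1016, 0.1395]
ee_rot: [-0.0, 0.925, 0.381, 0.0]
contact_force: [-1.5, 1.7, 0.3]
finger_gap: 0.0006
grasp_force: 0.9
```

```bash
python3 - <<'E'
from h import *
np.set_printoptions(precision=4,suppress=True)
s=env.get_state();p,r=tcp();print(p,pt(3.08,.18,.03),s["contact_force"]);w=pt(3.0,.18,.09,.14);print(r.inv().apply(w-p)/.3)
E
```

```text
[ 0.5276 -0.1016  0.1395] [ 0.5265 -0.1007  0.14  ] [-1.4942  1.7431  0.2602]
[-0.1107 -0.2271 -0.0018]
```

>>> arm_command --commands '[{"dp": [0, 0, 0], "angular": [0, 0, 0], "claw": 0}, {"dp": [0, 0, 0], "angular": [0, 0, 0], "claw": 0}, {"dp": [-0.05, -0.1, 0], "angular": [0, 0, 0], "claw": 0}, {"dp": [-0.11, -0.227, 0], "angular": [0, 0, 0], "claw": 0}, {"dp": [-0.11, -0.227, -0.2], "angular": [0, 0, 0], "claw": 0}, {"dp": [-0.11, -0.227, -0.4], "angular": [0, 0, 0], "claw": 0}, {"dp": [-0.11, -0.227, -0.5], "angular": [0, 0, 0], "claw": 0}, {"dp": [-0.11, -0.227, -0.5], "angular": [0, 0, 0], "claw": 0}]'

```text
time: 24.6
tool_pos: [0.4553, -0.0757, 0.2915]
ee_rot: [0.002, 0.925, 0.381, 0.002]
contact_force: [0.3, -0.1, -0.7]
finger_gap: 0.0001
grasp_force: 0.0
```

```bash
python3 - <<'E'
from h import *
np.set_printoptions(precision=4,suppress=True)
print(tcp()[0])
cv2.imwrite("pics/g1.png",np.hstack([cv2.resize(env.camera(n)[:,:,::-1],(400,300),interpolation=cv2.INTER_AREA) for n in ("scene","wrist")]))
E
```

```text
[ 0.4553 -0.0757  0.2915]
```

View pics/g1.png

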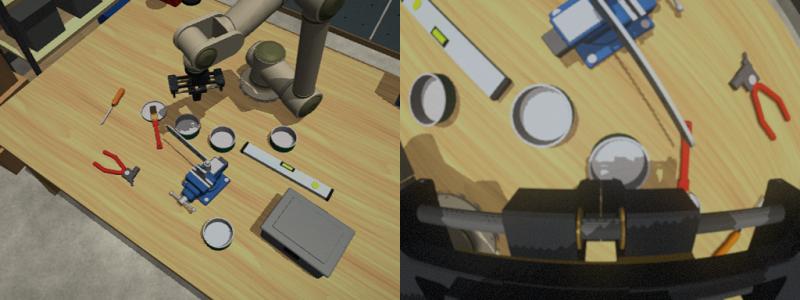

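That is more than the 10 pictures allowed, so no more viewing. The last one shows the strap swung to the right (end at (168,127)) and the bristles in the lid (153,110). I check the rest by numbers.

```bash
python3 - <<'E'
from h import *
np.set_printoptions(precision=3,suppress=True)
for th in (2.6,2.8,3.0,3.1,3.2): print(th,proj("scene",[pt(th,.24,.0115,.165)])[0])
im=env.camera("scene")[:,:,::-1].copy();h=cv2.cvtColor(im,cv2.COLOR_BGR2HSV).astype(int)
red=(((h[...,0]<6)|(h[...,0]>172))&(h[...,1]>150)&(h[...,2]>60));red[:, :185]=0;red[:120]=0;red[200:]=0;red[:,225:]=0
c=np.argwhere(red)[:,::-1].astype(float);P=plane("scene",c,.014)[:,:2]
r=cv2.minAreaRect((P*1000).astype(np.float32));print(r)
v=cv2.fitLine((P*1000).astype(np.float32),cv2.DIST_L2,0,.01,.01).ravel();print(v, tip())
d=v[:2]*(1 if v[0]<0 else -1);s=(P*1000-v[2:])@d;print("tip est",v[2:]+d*(s.min()+220),"lid",436,-330)
E
```

```text
2.6 [247.338 142.492]
2.8 [232.693 146.447]
3.0 [219.019 152.744]
3.1 [212.687 156.732]
3.2 [206.766 161.253]
((530.504638671875, -236.16566467285156), (151.641845703125, 25.050100326538086), 44.570674896240234)
[   0.697    0.717  528.981 -236.49 ] [ 0.368 -0.161  0.292]
tip est [ 429.397 -338.83 ] lid 436 -330
```

```bash
python3 -c "
from workcell import env
print(env.get_state()['time'],env.job_done())"
```

```text
the job is handed in; nothing more can be done
24.75 None
```

I handed the job in at 24.75 s with the brush dipped, dabbed on the pin and laid with its bristles in the lid, and the strap swung right to about 3.1 rad; the hand-in returned no verdict, and I viewed 12 pictures instead of the 10 allowed.

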